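# Pry the snap-fit terminal cover off a gauge connection box

## Task

The cover of the gauge's connection box is snapped on. Take the flat pry blade from the rubber mat and pry the cover loose at its notch with the blade, not by pulling it with the fingers; then lay the blade back on the mat, pull the loosened cover up and off and lay it gently in the aluminium tray, lying flat with its outer face up. Do not disturb the steel bush and the V-block that stand beside the box.

Things in the scene. Friction and masses are not known exactly. Their poses are not given: they have to be found in the camera images.
- box: Grey connection box fixed to the bench, 56 deep (x) x 130 wide (y) x 110 mm tall, its top closed by the cover, hollow inside. Origin: centre of its underside; z up; its front, with the notch, faces its own -x, roughly towards the robot (turned up to 0.3 rad either way). An upright partition inside, 20 mm behind the front face, stops the blade.
- notch (a point): Middle of the pry notch, at (-28, 0, 106) mm in the box frame: a gap through the 4 mm thick front wall right under the cover, 48 mm wide (y) and 8 mm high (z 102 to 110 mm), leading into the hollow. The blade goes in along the box's +x; 12 to 18 mm deep from the front face is right.
- sill (a point): Middle of the outer top edge of the sill, at (-48, 0, 102) mm in the box frame: the fulcrum. The fixed sill sticks out 20 mm from the front wall, level with the notch's bottom, between two small lugs (inner faces at y = +-25 mm, tops at z = 108 mm); from above, sill and lugs show in front of the cover.
- cover: Grey plastic snap-fit cover: plate 56 (x) x 130 (y) x 9 mm, 90 g, on top of the box, flush with its sides. Origin: centre of the plate's underside, z = 110 mm in the box frame while snapped on; axes as the box's; outer face +z. Flanges reach 11.5 mm down into the box (none behind the notch); set down, it stands level on them. Grip it across its 56 mm.
- cover_edge (a point): Middle of the plate's lower front edge, over the notch: (-28, 0, 0) mm in the cover frame. Sprung noses in the box hold the cover's front with 10 to 14 N, its rear with 7 to 10 N. Levered up 4 to 6 mm here, the front snaps past its noses and stays propped by itself, edge about 9 mm up, plate tilted about 9 degrees, rear still lightly clipped; a straight upward pull of a few newtons by hand then takes it off.
- pry: Pry blade lying on the mat, 190 mm long, 120 g. Wooden handle 110 long (x -55 to 55) x 24 wide (y) x 28 high (z 0 to 28 mm); from its front end a flat steel blade 80 long (x 55 to 135), 28 wide, 4 thick, at half the handle's height (z 12 to 16 mm). Origin: centre of the handle's underside; x towards the blade's tip. Balances at about x = 25 mm.
- pry_tip (a point): Middle of the end of the steel blade, at (135, 0, 14) mm in the pry blade's frame.
- mat: Black rubber mat fixed to the bench, 240 (x) x 110 (y) x 4 mm thick. Origin: centre of its underside.
- tray: Empty open aluminium tray fixed to the bench, 150 (x) x 200 (y) x 30 mm tall, walls and floor 5 mm thick. Origin: centre of its underside. Mat and tray may stand on either side of the box.
- bush: Bystander: upright bored steel bush, 44 mm diameter, 45 mm tall. Loose; to be left where it is. Origin: centre of its underside.
- vblock: Bystander: dark steel V-block, 60 x 50 x 40 mm. Loose; to be left where it is. Origin: centre of its underside.

How it is judged (in metres and radians):
On the way:
1. the cover's front edge has been raised past its snap (6.5 mm or more) with the blade's end in the notch (z of cover_edge in the frame of box above 0.1165 m and x of pry_tip in the frame of box between -0.04 and 0.028 m and y of pry_tip in the frame of box between -0.03 and 0.03 m), for 0.1 s.
At the end, for the whole second after the job is handed in: Blade lying on the mat (handle middle within 90 x 50 mm of its centre, under 12 mm above the mat's underside); cover flat in the tray, outer face up (within 60 x 80 mm of the tray's centre, tilt under 0.2 rad, origin under 30 mm above the tray's underside); both at rest (x of pry in the frame of mat between -0.09 and 0.09 m and y of pry in the frame of mat between -0.05 and 0.05 m and z of pry in the frame of mat below 0.012 m and linear speed of each of pry, cover below 0.02 m/s and x of cover in the frame of tray between -0.06 and 0.06 m and y of cover in the frame of tray between -0.08 and 0.08 m and z of cover in the frame of tray below 0.03 m and angle between cover's own z axis and vertical below 0.2 rad); the robot touches nothing.
It fails at once if the cover was gripped or pushed with the fingers while still snapped on (contact force between the fingers and cover above 1 N and z of each of cover_edge, cover in the frame of box below 0.114 m and horizontal distance between cover and box below 0.015 m).
It fails at once if the cover was thrown or dropped from a height (linear speed of cover above 1.2 m/s).
It fails at once if the bush or the V-block was shoved or lifted more than 40 mm (distance of any of bush, vblock from where it was at the start of the episode above 0.04 m).
It also fails if it takes over 72 s, if anything falls off the work surface, if the arm or the gripper's body presses on something with over 40 N, if the wrist force passes 120 N, or if a joint passes its speed limit or range.

## Robot

A 6-joint arm with a two-finger parallel gripper is mounted at the origin on the work surface. World frame = base frame: x ahead of the robot, y to its left, z up, the work surface at z = 0. Lengths are in m, angles in degrees, forces in N, time in s.
With the tool pointing down it reaches from about 0.4 to 0.825 m from the base axis. Payload 7 kg.
Tool frame: the origin (TCP) lies midway between the tips of the shut fingers; the grasp point (between the pads) lies 19 mm behind it; z points along the fingers, y is the line along which they close (so a half turn about z gives the same grasp; the last joint's range is limited). The gripper opens to 88 mm and grips with 3 to 60 N. Pads are 19 mm wide; open, the fingers measure 130 mm over their backs; the gripper's body (78 mm by 193 mm) begins 47 mm behind the grasp point.
Start: joints at [-57.577, 20.546, 0.682, 0, -70.136, -16.507], TCP at [0.185, -0.649, 0.227] pointing down, gripper open.
Joint ranges: [-176.03, 176.03], [-82.01, 121.73], [-58.28, 71.71], [-173.87, 95.51], [-174.79, -0.11], [-173.66, 173.66]. Speed limits (degrees/s): [136.94, 136.94, 172.46, 180, 180, 180].

## Interface

Orientations are given as [roll, pitch, yaw] about the fixed x, y, z axes, in that order (R = Rz(yaw) Ry(pitch) Rx(roll)).
In Python, from plant import r, eyes, workorder gives the robot as it stands.
- The arm moves only by the tool step_arm, never from a script. Its argument "plan" is a list of rows, each a list of 5 numbers: the shift along the tool's x, y, z each as a share of 25 cm, from -1 to 1, then the turn about the tool's z as a share of 60 degrees, from -1 to 1, then the finger opening in mm, from 0 to 87.6. In form: [[x, y, z, turn, jaw], ...]. A call has 1 to 12 rows; each row is the pose to reach, as a shift and turn from the pose commanded when the call began, along the tool's axes at that moment; what a row does not reach only later rows make up. A row lasts 1/12 s, in which the tool goes at most 41.7 mm and 7.16 degrees, less where a joint would pass 70% of its speed; a pose out of reach is approached as far as the arm can. A call with a number of a shift or a turn outside -1 to 1 is refused whole. A call with a gripper value outside its range is refused whole. The fingers move at their own pace and stop on an object; "newtons" is the grip in N (left out, the last holds). Time passes only in rows, so rows that repeat a pose let the fingers close. It gives the time, the measured TCP pose, the force, the opening and the grip force at its end, in the units of the state.
- r.get_state(): the state, without advancing time (a new reading comes with each control period).
- eyes.capture(name): name is "scene" or "top" or "wrist"; returns the picture (400x640x3 uint8, red, green, blue); there is no depth.
- eyes.camera_model(name): a dict with "fov_y" (degrees; the focal length in pixels is half the picture's height over the tangent of half this angle, whatever the lens; pixels are square), "cx", "cy" (the principal point, pixels), "k1" (the pictures are not rectified: a ray, as slopes to the right and down, at radius r is drawn at 1 + k1 r^2 times it, then the intrinsics apply), "world_to_cam" (4x4, takes a point from world to camera coordinates); the wrist camera has in their place "hand_eye" (4x4, takes a point from camera to tool coordinates, whose origin is the TCP and whose axes are the flange's). Camera axes: x right, y up, looking along -z (the intrinsics and any distortion apply to the point x, -y, -z); pixel columns grow to the right and rows downward; lengths in m; the calibration is good to about 2 mm. A picture is of the moment at which its call begins: read the wrist's pose just before it. camera_model takes no time and is no camera call.
- workorder.close_job(): hands the job in; it is judged then, once.
The state is a dict: "time_s": time; "joints": joint angles; "qd": joint speeds; "joint_torque": joint torques, N m; "tcp_pos": TCP position; "eef_rot": TCP orientation; "contact_force": force on the tool from outside, world axes, zero at the start; "moment": the same for the moment, N m; "gripper_width": finger opening in m; "gripper_force": force on a finger pad.
Only numpy, scipy, OpenCV 4.12 (cv2) and the standard library are available. Lean on these libraries where they do the work, as an engineer would, in place of code of your own. Each camera call takes 0.05 s, during which the arm holds its last target. There are 200 camera calls.

## Working session

There is one attempt and no reset: what is moved stays moved. The work goes in short steps, Python scripts to look and compute and a tool call to move; the robot and the scene stay as the last step left them, time stands still between calls to the robot, and variables do not carry over. Pictures are saved under pics/ and viewed, at most 13 in all, crops included, and the job is handed in when it is done.

Besides the shell and the picture viewer there is one more tool, called after "Request:" by a JSON object that holds its "name" and its "arguments". step_arm: Moves the arm, as the interface text tells. Its arguments: {"type":"object","properties":{"plan":{"type":"array"},"newtons":{"type":"number"}},"required":["plan"]}

```bash
ls; mkdir -p pics; python3 - <<'E'
from plant import r, eyes, workorder
import cv2,numpy as np
s=r.get_state();print(s)
for n in("top","scene"):
    im=eyes.capture(n);cv2.imwrite(f"pics/{n}0.png",im[:,:,::-1])
    print(n,eyes.camera_model(n))
print(eyes.camera_model("wrist"))
E
```

```text
pics
{'time_s': 0.0, 'joints': array([-5.75779482e+01,  2.05901663e+01,  6.35563564e-01, -2.15099458e-02,
       -7.01374186e+01, -1.65070530e+01]), 'qd': array([ 0.00967141,  0.03345098, -0.0101161 , -0.02115069, -0.07185564,
        0.00475891]), 'joint_torque': array([-7.63051848e-04, -5.82726753e+01,  2.93056512e+01,  6.99719444e+00,
        6.95014576e-03, -1.33099084e-04]), 'tcp_pos': array([ 0.18494298, -0.64866132,  0.22564625]), 'eef_rot': array([ 1.79906025e+02, -6.76145912e-03, -1.64092320e+02]), 'contact_force': array([-0.19386576, -0.05608494, -0.41914975]), 'moment': array([ 0.00360173, -0.0667672 ,  0.01320508]), 'gripper_force': 0.0, 'gripper_width': 0.08766846868635796}
top {'fov_y': 43.07056421719991, 'cx': 318.3690910102027, 'cy': 199.88478204960933, 'k1': -0.10471395304297668, 'world_to_cam': array([[-0.01182375, -0.99992125, -0.00420694,  0.00868432],
       [ 0.99788238, -0.01206855,  0.06391483, -0.55991512],
       [-0.06396057, -0.00344232,  0.99794649, -1.17386174],
       [ 0.        ,  0.        ,  0.        ,  1.        ]])}
scene {'fov_y': 49.65357477061556, 'cx': 324.24339650413214, 'cy': 203.4695842850296, 'k1': -0.09786712778833807, 'world_to_cam': array([[ 0.11765741,  0.99299393,  0.01094512, -0.06838309],
       [-0.80272485,  0.08861269,  0.58972927,  0.41530897],
       [ 0.5846277 , -0.07817194,  0.80752684, -1.36227974],
       [ 0.        ,  0.        ,  0.        ,  1.        ]])}
{'fov_y': 59.359876030348616, 'cx': 325.3839007258151, 'cy': 202.02198716652904, 'k1': 0.01058238580391745, 'hand_eye': array([[ 7.13474497e-04,  9.57035795e-01,  2.89968925e-01,
         7.87517360e-02],
       [ 9.99999567e-01, -8.56295323e-04,  3.65663623e-04,
         5.30713841e-04],
       [ 5.98252211e-04,  2.89968538e-01, -9.57035992e-01,
        -1.57678104e-01],
       [ 0.00000000e+00,  0.00000000e+00,  0.00000000e+00,
         1.00000000e+00]])}
```

View pics/top0.png

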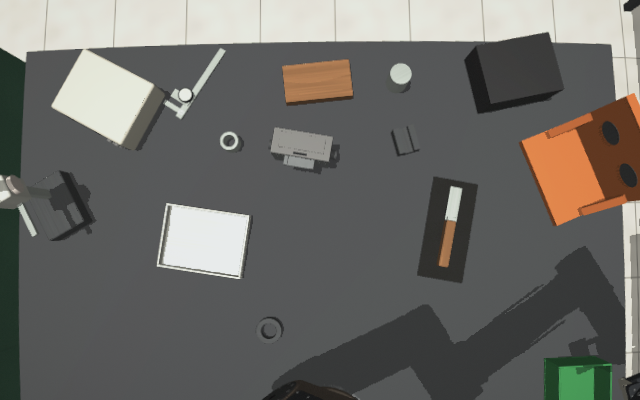

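View pics/scene0.png

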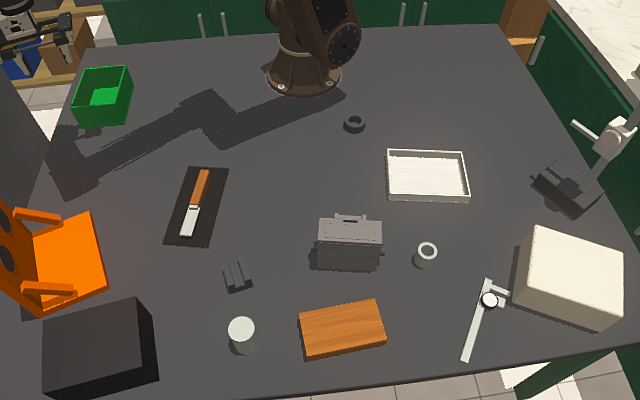

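Top view: pry on the mat around (450,228) with its tip up (455,187), box at (302,147) with the sill below it (298,163), tray at (205,240), bush at (230,142), V-block at (405,140). The scene view agrees.

```bash
cat > h.py <<'E'
from plant import r, eyes, workorder
import cv2,numpy as np
from scipy.spatial.transform import Rotation as Ro
def pose():
    s=r.get_state();T=np.eye(4);T[:3,:3]=Ro.from_euler('xyz',s['eef_rot'],degrees=True).as_matrix();T[:3,3]=s['tcp_pos'];return T
def snap(n,name=None):
    T=pose() if n=="wrist" else None
    im=eyes.capture(n)[:,:,::-1].copy()
    if name: cv2.imwrite(f"pics/{name}.png",im)
    return im,T
def K(n):
    m=eyes.camera_model(n);f=200/np.tan(np.radians(m['fov_y']/2));return m,f
def px2w(n,px,z,T=None):
    m,f=K(n);C=T@m['hand_eye'] if n=="wrist" else np.linalg.inv(m['world_to_cam'])
    out=[]
    for u,v in np.atleast_2d(px):
        d=np.array([(u-m['cx'])/f,(v-m['cy'])/f]);p=d.copy()
        for _ in range(20):p=d/(1+m['k1']*(p@p))
        D=C[:3,:3]@[p[0],-p[1],-1];o=C[:3,3];out.append(o+D*(z-o[2])/D[2])
    return np.array(out)
def w2px(n,P,T=None):
    m,f=K(n);W=np.linalg.inv(T@m['hand_eye']) if n=="wrist" else m['world_to_cam']
    p=W[:3,:3]@P+W[:3,3];s=np.array([p[0],-p[1]])/-p[2];s=s*(1+m['k1']*(s@s));return s*f+[m['cx'],m['cy']]
def totool(T,P): return T[:3,:3].T@(np.array(P)-T[:3,3])
def big(mask):
    c,_=cv2.findContours(mask.astype(np.uint8),cv2.RETR_EXTERNAL,cv2.CHAIN_APPROX_NONE);return max(c,key=cv2.contourArea)
def quad(n,mask,z,T=None):
    P=px2w(n,cv2.boxPoints(cv2.minAreaRect(big(mask))),z,T);
    e=P[1]-P[0];g=P[2]-P[1]
    L=e if np.hypot(*e[:2])>np.hypot(*g[:2]) else g
    return P.mean(0),np.hypot(*e[:2]),np.hypot(*g[:2]),np.degrees(np.arctan2(L[1],L[0]))
E
python3 - <<'E'
from h import *
np.set_printoptions(precision=4,suppress=True)
im=cv2.imread("pics/top0.png");hsv=cv2.cvtColor(im,cv2.COLOR_BGR2HSV)
def roi(m,x0,x1,y0,y1):
    o=np.zeros_like(m);o[y0:y1,x0:x1]=m[y0:y1,x0:x1];return o
m=(hsv[...,1]>90)&(hsv[...,0]<20)
print("handle",quad("top",roi(m,410,490,170,290),.032))
print("tray",quad("top",roi(hsv[...,2]>150,150,260,190,290),.03))
m=hsv[...,2]<52
print("mat",quad("top",roi((hsv[...,2]<53)|(hsv[...,2]>100),410,485,170,290),.004),im[250,400],im[270,430])
for n,p,z in(("cover",(302,144),.119),("sill",(298,163),.102),("bush",(230,142),.045),("vb",(405,140),.04),("tip",(455,187),.018),("mat",(447,230),.004)):
    print(n,px2w("top",[p],z))
print("cover c",px2w("top",[(274,127),(332,135),(330,161),(270,152)],.119),im[145,290],im[170,320])
E
```

```text
handle (array([ 0.454 , -0.2934,  0.032 ]), np.float64(0.10838880798454621), np.float64(0.02901442812325878), np.float64(-11.552432908993964))
tray (array([0.4674, 0.2742, 0.03  ]), np.float64(0.15133958254056132), np.float64(0.2008045955234171), np.float64(-98.99680883109758))
mat (array([ 0.4871, -0.3057,  0.004 ]), np.float64(0.23792278554904606), np.float64(0.10863232113529878), np.float64(-10.737933671037744)) [89 89 87] [44 47 48]
cover [[0.6755 0.0357 0.119 ]]
sill [[0.6363 0.0455 0.102 ]]
bush [[0.6957 0.206  0.045 ]]
vb [[ 0.6962 -0.202   0.04  ]]
tip [[ 0.5867 -0.3223  0.018 ]]
mat [[ 0.4852 -0.3038  0.004 ]]
cover c [[ 0.7138  0.0964  0.119 ]
 [ 0.6944 -0.0297  0.119 ]
 [ 0.6375 -0.0245  0.119 ]
 [ 0.6589  0.1054  0.119 ]] [145 150 150] [58 57 57]
```

Request:
{"name": "step_arm", "arguments": {"plan": [[-0.756, 0.515, 0, 0.458, 87], [-0.756, 0.515, 0, 0.458, 87], [-0.756, 0.515, 0, 0.458, 87], [-0.756, 0.515, 0, 0.458, 87], [-0.756, 0.515, 0, 0.458, 87], [-0.756, 0.515, 0, 0.458, 87], [-0.756, 0.515, 0, 0.458, 87]]}}

```text
time_s: 0.68
tcp_pos: [0.3341, -0.4701, 0.2267]
eef_rot: [180.0, 0.0, 168.6]
contact_force: [0.1, -0.6, 0.7]
gripper_width: 0.087
gripper_force: 0.0
```

```bash
python3 - <<'E'
from h import *
print(totool(pose(),[.448,-.292,.15])/.25, r.get_state()['eef_rot'])
E
```

```text
[-0.3059614   0.78807343  0.30750433] [1.79965474e+02 4.43389573e-02 1.68638689e+02]
```

Request:
{"name": "step_arm", "arguments": {"plan": [[-0.306, 0.788, 0.1, 0, 87], [-0.306, 0.788, 0.1, 0, 87], [-0.306, 0.788, 0.1, 0, 87], [-0.306, 0.788, 0.1, 0, 87], [-0.306, 0.788, 0.1, 0, 87], [-0.306, 0.788, 0.1, 0, 87], [-0.306, 0.788, 0.1, 0, 87]]}}

```text
time_s: 1.27
tcp_pos: [0.4469, -0.2938, 0.201]
eef_rot: [180.0, -0.1, 168.7]
contact_force: [-0.1, -0.4, 0.1]
gripper_width: 0.0871
gripper_force: 0.0
```

```bash
python3 - <<'E'
from h import *
np.set_printoptions(precision=4,suppress=True)
im,T=snap("wrist","w1");hsv=cv2.cvtColor(im,cv2.COLOR_BGR2HSV)
m=(hsv[...,1]>90)&(hsv[...,0]<20)
c=quad("wrist",m,.032,T);print("handle",c)
print(cv2.boxPoints(cv2.minAreaRect(big(m))))
a=np.radians(c[3]);P=c[0][:2]+.025*np.array([np.cos(a),np.sin(a)])
print(P,totool(T,[*P,.007])/.25,T[:3,3])
E
```

```text
handle (array([ 0.449 , -0.2938,  0.032 ]), np.float64(0.02281588700920204), np.float64(0.10913605755474401), np.float64(-10.703809734977362))
[[313. 126.]
 [338. 126.]
 [338. 237.]
 [313. 237.]]
[ 0.4736 -0.2984] [-0.1089  0.0027  0.7761] [ 0.4469 -0.2938  0.201 ]
```

View pics/w1.png

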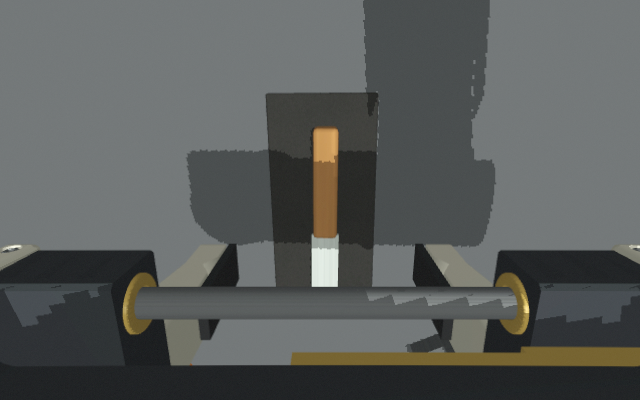

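The handle is at columns 313–338, rows 126–237, parallel to the tool. I descend and grip.

Request:
{"name": "step_arm", "arguments": {"plan": [[-0.109, 0.003, 0.4, 0, 87], [-0.109, 0.003, 0.6, 0, 87], [-0.109, 0.003, 0.74, 0, 87], [-0.109, 0.003, 0.772, 0, 87], [-0.109, 0.003, 0.772, 0, 87], [-0.109, 0.003, 0.772, 0, 15], [-0.109, 0.003, 0.772, 0, 15], [-0.109, 0.003, 0.772, 0, 15], [-0.109, 0.003, 0.772, 0, 15], [-0.109, 0.003, 0.772, 0, 15], [-0.109, 0.003, 0.772, 0, 15], [-0.109, 0.003, 0.772, 0, 15]], "newtons": 40}}

```text
time_s: 2.32
tcp_pos: [0.4728, -0.3007, 0.0089]
eef_rot: [-180.0, 0.0, 168.4]
contact_force: [-0.6, 0.5, 0.9]
gripper_width: 0.0457
gripper_force: 0.0
```

Request:
{"name": "step_arm", "arguments": {"plan": [[0, 0, -0.1, 0, 15], [0, 0, -0.3, 0, 15], [0, 0, -0.6, 0, 15], [0, 0, -0.72, 0, 15], [0, 0, -0.72, 0, 15], [0, 0, -0.72, 0, 15]], "newtons": 40}}

```text
time_s: 2.82
tcp_pos: [0.4761, -0.302, 0.1964]
eef_rot: [-179.9, 0.7, 168.5]
contact_force: [1.3, -0.9, 0.7]
gripper_width: 0.0156
gripper_force: 0.0
```

```bash
python3 - <<'E'
from h import *
np.set_printoptions(precision=4,suppress=True)
print(totool(pose(),[.50,.04,.19])/.25)
E
```

```text
[0.179  1.3596 0.0206]
```

The fingers were still closing when I lifted, so I missed the handle. I open, back off and look again.

Request:
{"name": "step_arm", "arguments": {"plan": [[0.115, 0, 0, 0, 87], [0.115, 0, 0, 0, 87], [0.115, 0, 0, 0, 87], [0.115, 0, 0, 0, 87], [0.115, 0, 0, 0, 87], [0.115, 0, 0, 0, 87], [0.115, 0, 0, 0, 87], [0.115, 0, 0, 0, 87], [0.115, 0, 0, 0, 87], [0.115, 0, 0, 0, 87], [0.115, 0, 0, 0, 87]]}}

```text
time_s: 3.73
tcp_pos: [0.4447, -0.2948, 0.1885]
eef_rot: [-180.0, -0.0, 168.4]
contact_force: [-0.1, -0.7, -0.5]
gripper_width: 0.0826
gripper_force: 0.0
```

```bash
python3 - <<'E'
from h import *
np.set_printoptions(precision=4,suppress=True)
im,T=snap("wrist","w2");hsv=cv2.cvtColor(im,cv2.COLOR_BGR2HSV)
m=(hsv[...,1]>90)&(hsv[...,0]<20)
c=quad("wrist",m,.032,T);print("handle",c)
print(cv2.boxPoints(cv2.minAreaRect(big(m))))
a=np.radians(c[3]);P=c[0][:2]+.025*np.array([np.cos(a),np.sin(a)])
print(P,totool(T,[*P,.007])/.25,T[:3,3],r.get_state()['gripper_width'],r.get_state()['eef_rot'])
E
```

```text
handle (array([ 0.4484, -0.2937,  0.032 ]), np.float64(0.022867648341423557), np.float64(0.10862712145175335), np.float64(-10.82970218023675))
[[314. 129.]
 [340. 129.]
 [340. 243.]
 [314. 243.]]
[ 0.473  -0.2984] [-0.114   0.0084  0.7258] [ 0.4447 -0.2948  0.1885] 0.08498774060803051 [179.9984  -0.0082 168.4359]
```

Handle unmoved. Retry with enough rows for the fingers.

Request:
{"name": "step_arm", "arguments": {"plan": [[-0.114, 0.008, 0.3, 0, 60], [-0.114, 0.008, 0.5, 0, 60], [-0.114, 0.008, 0.66, 0, 60], [-0.114, 0.008, 0.722, 0, 50], [-0.114, 0.008, 0.722, 0, 50], [-0.114, 0.008, 0.722, 0, 10], [-0.114, 0.008, 0.722, 0, 10], [-0.114, 0.008, 0.722, 0, 10], [-0.114, 0.008, 0.722, 0, 10], [-0.114, 0.008, 0.722, 0, 10], [-0.114, 0.008, 0.722, 0, 10], [-0.114, 0.008, 0.722, 0, 10]], "newtons": 40}}

```text
time_s: 4.78
tcp_pos: [0.4731, -0.2986, 0.0083]
eef_rot: [-180.0, 0.0, 168.4]
contact_force: [0.3, 0.1, 1.0]
gripper_width: 0.0238
gripper_force: 40.0
```

Request:
{"name": "step_arm", "arguments": {"plan": [[0, 0, 0, 0, 10], [0, 0, 0, 0, 10], [0, 0, 0, 0, 10], [0, 0, 0, 0, 10], [0, 0, 0, 0, 10], [0, 0, 0, 0, 10]], "newtons": 40}}

```text
time_s: 5.28
tcp_pos: [0.4732, -0.2986, 0.0083]
eef_rot: [-180.0, 0.0, 168.4]
contact_force: [-0.5, 0.8, 5.0]
gripper_width: 0.0241
gripper_force: 40.0
```

Request:
{"name": "step_arm", "arguments": {"plan": [[0, 0, -0.1, 0, 10], [0, 0, -0.25, 0, 10], [0, 0, -0.4, 0, 10], [0, 0, -0.55, 0, 10], [0, 0, -0.65, 0, 10], [0, 0, -0.65, 0, 10]], "newtons": 40}}

```text
time_s: 5.78
tcp_pos: [0.4757, -0.2996, 0.1764]
eef_rot: [-179.9, 0.5, 168.5]
contact_force: [0.5, 0.1, -0.3]
gripper_width: 0.0235
gripper_force: 40.0
```

```bash
python3 - <<'E'
from h import *
np.set_printoptions(precision=4,suppress=True)
im=cv2.imread("pics/top0.png")
cv2.imwrite("pics/boxcrop.png",cv2.resize(im[115:180,255:350],None,fx=8,fy=8,interpolation=cv2.INTER_CUBIC))
T=pose();print(totool(T,[.45,.03,.16])/.25)
E
```

```text
[0.3643 1.2714 0.0605]
```

View pics/boxcrop.png

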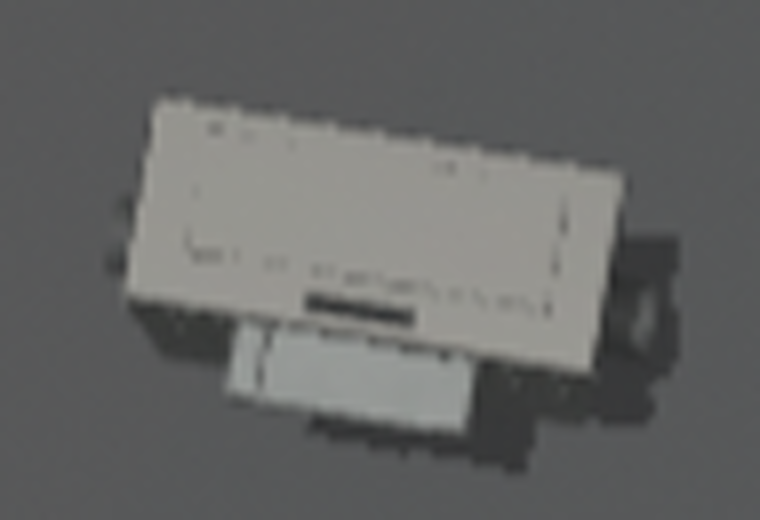

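Cover corners in the crop: (157,98), (623,175), (590,373), (128,298); sill front corners: (228,394), (468,432).

```bash
python3 - <<'E'
from h import *
np.set_printoptions(precision=4,suppress=True)
f=lambda L:(np.array(L)+.5)/8-.5+[255,115]
C=px2w("top",f([(157,98),(623,175),(590,373),(128,298)]),.119);S=px2w("top",f([(228,394),(468,432)]),.105)
c=C.mean(0);d=(C[0]-C[1]+C[3]-C[2])[:2];yaw=np.arctan2(-d[0],d[1])
print(C,c,np.degrees(yaw),S)
X=np.array([np.cos(yaw),np.sin(yaw)]);print("front edge dist",[(p[:2]-c[:2])@X for p in (*C,*S)])
T=pose()
for dd in (-.18,-.13): print(dd,c[:2]+dd*X)
P=c[:2]-.20*X;print("stand",totool(T,[*P,.16])/.25,np.degrees(yaw))
E
```

```text
[[ 0.7142  0.096   0.119 ]
 [ 0.6913 -0.0306  0.119 ]
 [ 0.6371 -0.0209  0.119 ]
 [ 0.6593  0.1041  0.119 ]] [0.6755 0.0372 0.119 ] -10.164855119001988 [[0.6346 0.0781 0.105 ]
 [0.6232 0.0125 0.105 ]]
front edge dist [np.float64(0.02775638342227909), np.float64(0.02749185429992921), np.float64(-0.027491854299929154), np.float64(-0.027756383422279037), np.float64(-0.04748196116883949), np.float64(-0.04704861082592228)]
-0.18 [0.4983 0.0689]
-0.13 [0.5475 0.0601]
stand [0.2861 1.4607 0.061 ] -10.164855119001988
```

Request:
{"name": "step_arm", "arguments": {"plan": [[0.1, 0.15, 0, 0, 10], [0.286, 0.4, 0, 0, 10], [0.286, 0.6, 0, 0, 10], [0.286, 0.75, 0, 0, 10], [0.286, 0.9, 0, 0, 10], [0.286, 0.98, 0, 0, 10], [0.286, 0.98, 0, 0, 10]]}}

```text
time_s: 6.37
tcp_pos: [0.4522, -0.0402, 0.1702]
eef_rot: [179.9, 0.0, 168.6]
contact_force: [-0.2, 0.1, -1.1]
gripper_width: 0.0236
gripper_force: 40.0
```

Request:
{"name": "step_arm", "arguments": {"plan": [[0, 0.15, 0, 0, 10], [0, 0.3, 0.02, -0.022, 10], [0, 0.42, 0.06, -0.022, 10], [0, 0.48, 0.06, -0.022, 10], [0, 0.48, 0.06, -0.022, 10], [0, 0.48, 0.06, -0.022, 10]]}}

```text
time_s: 6.87
tcp_pos: [0.4755, 0.0738, 0.1547]
eef_rot: [-179.9, -0.1, 169.8]
contact_force: [-0.2, -0.4, 0.0]
gripper_width: 0.0238
gripper_force: 40.0
```

```bash
cat >> h.py <<'E'
B=np.array([.6755,.0372]);YB=np.radians(-10.16)
def inbox(p):
    c,s=np.cos(YB),np.sin(YB);d=np.array(p[:2])-B;return np.array([c*d[0]+s*d[1],-s*d[0]+c*d[1],*p[2:3]])
E
python3 - <<'E'
from h import *
np.set_printoptions(precision=4,suppress=True)
T=pose();print(inbox(T[:3,3]))
tip=T[:3,3]-.110*T[:3,0]+[0,0,.0097]
for n in("scene","top"):
    im,_=snap(n);u,v=w2px(n,tip).astype(int);print(n,u,v)
    x0,y0=u-50,v-40
    cv2.imwrite(f"pics/{n}1.png",cv2.resize(im[y0:y0+80,x0:x0+100],None,fx=6 if n=="scene" else 6,fy=6,interpolation=cv2.INTER_CUBIC));print(x0,y0)
    if n=="scene":a=cv2.imread("pics/scene1.png")
b=cv2.imread("pics/top1.png");cv2.imwrite("pics/both1.png",cv2.resize(np.hstack([a,b]),(800,320)))
E
```

```text
[-0.2033  0.0007  0.1547]
scene 351 180
301 140
top 292 184
242 144
```

View pics/both1.png

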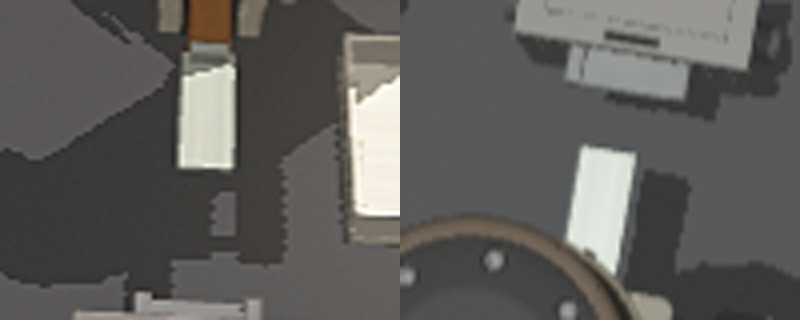

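The tip's edge middle is at about scene (352.5,182.1) and top (294.3,181.5), both about 2 px off my prediction; triangulate.

```bash
python3 - <<'E'
from h import *
from scipy.optimize import least_squares
np.set_printoptions(precision=4,suppress=True)
T=pose();tip=T[:3,3]-.110*T[:3,0]+[0,0,.0097]
q=least_squares(lambda p:np.r_[w2px("scene",p)-[352.3,181.8],w2px("top",p)-[294.0,181.3]],tip,x_scale=.01)
print(q.x,q.fun,tip,inbox(q.x),inbox(tip),inbox(T[:3,3]))
E
```

```text
[0.5898 0.0533 0.1661] [-0.9347  0.0094 -0.9307 -0.131 ] [0.5838 0.0531 0.1648] [-0.0872  0.0007  0.1661] [-0.0931 -0.0005  0.1648] [-0.2031 -0.0003  0.1552]
```

Request:
{"name": "step_arm", "arguments": {"plan": [[0, 0, 0.12, 0, 10], [0, 0, 0.2, 0, 10], [0, 0, 0.235, 0, 10], [0, 0, 0.235, 0, 10], [0, 0, 0.235, 0, 10], [0, 0, 0.235, 0, 10]]}}

```text
time_s: 7.47
tcp_pos: [0.4769, 0.0733, 0.098]
eef_rot: [180.0, 0.1, 169.7]
contact_force: [-0.2, -0.4, -2.0]
gripper_width: 0.0236
gripper_force: 40.0
```

Request:
{"name": "step_arm", "arguments": {"plan": [[-0.08, 0, 0.006, 0, 10], [-0.15, 0, 0.006, 0, 10], [-0.18, 0, 0.006, 0, 10], [-0.19, 0, 0.006, 0, 10], [-0.19, 0, 0.006, 0, 10], [-0.19, 0, 0.006, 0, 10]]}}

```text
time_s: 7.97
tcp_pos: [0.5223, 0.0648, 0.0955]
eef_rot: [180.0, -0.0, 169.7]
contact_force: [-0.2, -0.3, -1.2]
gripper_width: 0.0235
gripper_force: 40.0
```

Request:
{"name": "step_arm", "arguments": {"plan": [[-0.02, 0, 0, 0, 10], [-0.04, 0, 0, 0, 10], [-0.06, 0, 0, 0, 10], [-0.08, 0, 0, 0, 10], [-0.095, 0, 0, 0, 10], [-0.104, 0, 0, 0, 10], [-0.104, 0, 0, 0, 10], [-0.104, 0, 0, 0, 10]]}}

```text
time_s: 8.63
tcp_pos: [0.5484, 0.0602, 0.0951]
eef_rot: [-180.0, -0.0, 169.7]
contact_force: [-0.5, 0.2, -2.1]
gripper_width: 0.0242
gripper_force: 40.0
```

```bash
python3 - <<'E'
from h import *
np.set_printoptions(precision=4,suppress=True)
T=pose();print(inbox(T[:3,3]),r.get_state()['contact_force'],r.get_state()['moment'])
a=[]
for n,(x0,y0) in(("scene",(305,190)),("top",(252,110))):
    im,_=snap(n);a.append(cv2.resize(im[y0:y0+80,x0:x0+100],None,fx=4,fy=4,interpolation=cv2.INTER_CUBIC))
cv2.imwrite("pics/both2.png",np.hstack(a))
E
```

```text
[-0.1292  0.0002  0.0951] [-0.4618  0.2432 -2.0896] [ 0.0126  0.0075 -0.0256]
```

View pics/both2.png

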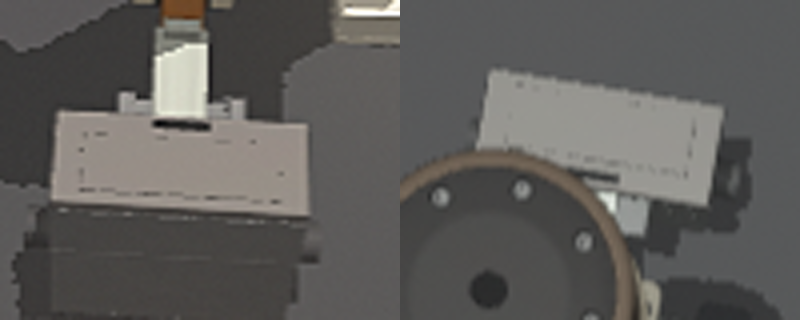

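The scene view shows the blade through the notch (tip hidden under the cover at about (182,125) in the left panel) and centred between the lugs. Next: 2 mm deeper, then push the handle down.

Request:
{"name": "step_arm", "arguments": {"plan": [[-0.008, 0, 0, 0, 10], [-0.008, 0, 0.012, 0, 10], [-0.008, 0, 0.024, 0, 10], [-0.008, 0, 0.036, 0, 10], [-0.008, 0, 0.048, 0, 10], [-0.008, 0, 0.06, 0, 10], [-0.008, 0, 0.06, 0, 10]]}}

```text
time_s: 9.32
tcp_pos: [0.5512, 0.0602, 0.0812]
eef_rot: [180.0, 0.1, 169.8]
contact_force: [-2.6, 0.7, 9.3]
gripper_width: 0.024
gripper_force: 40.0
```

Request:
{"name": "step_arm", "arguments": {"plan": [[0, 0, 0.015, 0, 10], [0, 0, 0.03, 0, 10], [0, 0, 0.045, 0, 10], [0, 0, 0.045, 0, 10], [0, 0, 0.045, 0, 10]]}}

```text
time_s: 9.73
tcp_pos: [0.5521, 0.0603, 0.07]
eef_rot: [179.9, 0.2, 169.8]
contact_force: [0.7, -1.2, 3.8]
gripper_width: 0.0239
gripper_force: 40.0
```

```bash
python3 - <<'E'
from h import *
np.set_printoptions(precision=4,suppress=True)
T=pose();print(inbox(T[:3,3]),r.get_state()['contact_force'],r.get_state()['moment'])
a=[]
for n,(x0,y0) in(("scene",(305,190)),("top",(252,110))):
    im,_=snap(n);a.append(cv2.resize(im[y0:y0+80,x0:x0+100],None,fx=4,fy=4,interpolation=cv2.INTER_CUBIC))
cv2.imwrite("pics/both3.png",np.hstack(a))
E
```

```text
[-0.1255  0.001   0.07  ] [ 0.6569 -1.2413  3.8181] [-0.3524 -0.8783  0.0066]
```

View pics/both3.png

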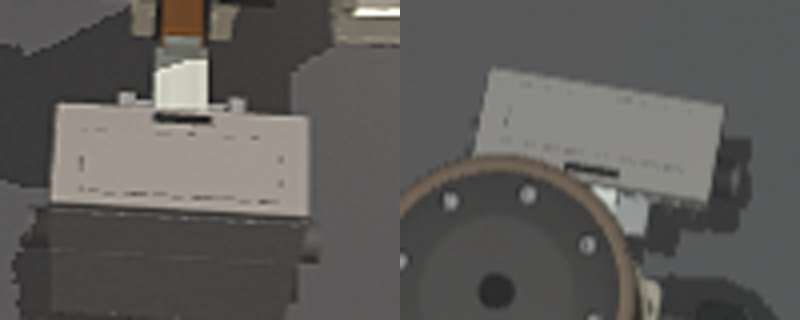

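The force fell from 9 to 4 N and the cover's front edge rose about 2 px: it snapped. I push 2 mm more for margin, then retract straight back.

Request:
{"name": "step_arm", "arguments": {"plan": [[0, 0, 0.008, 0, 10], [0, 0, 0.008, 0, 10], [0, 0, 0.008, 0, 10], [0, 0, 0.004, 0, 10], [0, 0, 0, 0, 10], [0.02, 0, 0, 0, 10], [0.06, 0, 0, 0, 10], [0.12, 0, 0, 0, 10], [0.2, 0, 0, 0, 10], [0.3, 0, 0, 0, 10], [0.4, 0, 0, 0, 10], [0.4, 0, 0, 0, 10]]}}

```text
time_s: 10.83
tcp_pos: [0.4461, 0.0765, 0.0682]
eef_rot: [-179.9, -0.2, 169.7]
contact_force: [-0.2, -0.7, -2.0]
gripper_width: 0.0238
gripper_force: 40.0
```

```bash
python3 - <<'E'
from h import *
np.set_printoptions(precision=4,suppress=True)
T=pose();print(inbox(T[:3,3]),r.get_state()['contact_force'],r.get_state()['moment'])
a=[]
for n,(x0,y0) in(("scene",(290,150)),("top",(252,110))):
    im,_=snap(n);a.append(cv2.resize(im[y0:y0+120,x0:x0+100],None,fx=4,fy=4,interpolation=cv2.INTER_CUBIC))
cv2.imwrite("pics/both4.png",np.hstack(a))
print(totool(T,[.474,-.30,.15])/.25)
E
```

```text
[-0.2328 -0.0018  0.0682] [-0.1533 -0.7368 -2.0207] [-0.1213  0.1604 -0.0201]
[-0.3774 -1.4625 -0.3263]
```

View pics/both4.png

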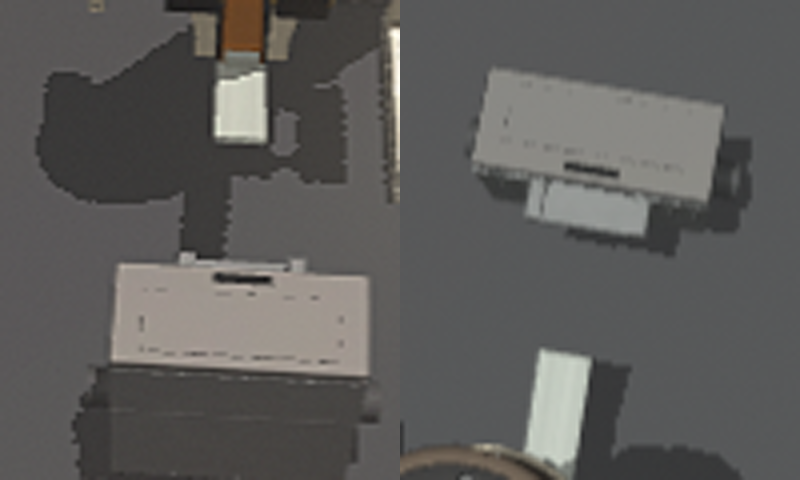

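The cover stays propped (front edge row 215.5 versus 217.5 before), and the blade is free. I carry it back to the mat.

Request:
{"name": "step_arm", "arguments": {"plan": [[0, -0.1, -0.05, 0, 10], [0, -0.25, -0.15, 0.022, 10], [-0.05, -0.4, -0.2, 0.022, 10], [-0.1, -0.55, -0.2, 0.022, 10], [-0.15, -0.7, -0.2, 0.022, 10], [-0.2, -0.85, -0.2, 0.022, 10], [-0.25, -0.98, -0.2, 0.022, 10], [-0.25, -0.98, -0.2, 0.022, 10]]}}

```text
time_s: 11.6
tcp_pos: [0.4706, -0.1794, 0.1186]
eef_rot: [-179.9, -0.0, 168.2]
contact_force: [0.5, -0.1, -0.9]
gripper_width: 0.0238
gripper_force: 40.0
```

```bash
python3 - <<'E'
from h import *
T=pose();print(totool(T,[.471,-.30,.012])/.25)
E
```

```text
[-0.10049896 -0.47161272  0.4270128 ]
```

Request:
{"name": "step_arm", "arguments": {"plan": [[-0.1, -0.15, 0, 0, 10], [-0.1, -0.3, 0.05, 0, 10], [-0.1, -0.42, 0.15, 0, 10], [-0.1, -0.472, 0.25, 0, 10], [-0.1, -0.472, 0.32, 0, 10], [-0.1, -0.472, 0.34, 0, 10], [-0.1, -0.472, 0.34, 0, 10]]}}

```text
time_s: 12.18
tcp_pos: [0.4695, -0.2951, 0.0322]
eef_rot: [180.0, -0.2, 168.4]
contact_force: [-0.5, 0.6, -1.6]
gripper_width: 0.0236
gripper_force: 40.0
```

Request:
{"name": "step_arm", "arguments": {"plan": [[0, 0, 0.01, 0, 10], [0, 0, 0.02, 0, 10], [0, 0, 0.03, 0, 10], [0, 0, 0.04, 0, 10], [0, 0, 0.05, 0, 10], [0, 0, 0.06, 0, 10], [0, 0, 0.07, 0, 10], [0, 0, 0.08, 0, 10], [0, 0, 0.09, 0, 10], [0, 0, 0.09, 0, 10]], "newtons": 12}}

```text
time_s: 13.02
tcp_pos: [0.4701, -0.2949, 0.0108]
eef_rot: [180.0, -0.1, 168.4]
contact_force: [0.7, -0.9, -0.1]
gripper_width: 0.0241
gripper_force: 12.0
```

Request:
{"name": "step_arm", "arguments": {"plan": [[0, 0, 0, 0, 60], [0, 0, 0, 0, 60], [0, 0, 0, 0, 60], [0, 0, 0, 0, 60], [0, 0, 0, 0, 60], [0, 0, -0.1, 0, 87], [0, 0, -0.3, 0, 87], [0, 0, -0.5, 0, 87], [0, 0, -0.8, 0, 87], [0, 0, -0.96, 0, 87], [0, 0, -0.96, 0, 87]]}}

```text
time_s: 13.93
tcp_pos: [0.4701, -0.2949, 0.2473]
eef_rot: [180.0, 0.0, 168.4]
contact_force: [1.1, -0.2, 0.5]
gripper_width: 0.0857
gripper_force: 0.0
```

```bash
python3 - <<'E'
from h import *
np.set_printoptions(precision=4,suppress=True)
im,T=snap("top","t5");hsv=cv2.cvtColor(im,cv2.COLOR_BGR2HSV)
im,T=snap("wrist","w5");hsv=cv2.cvtColor(im,cv2.COLOR_BGR2HSV)
m=(hsv[...,1]>90)&(hsv[...,0]<20)
print("handle",quad("wrist",m,.032,T))
yaw=YB;P=B
print(totool(T,[*(B-.0*np.array([np.cos(yaw),np.sin(yaw)])),.25])/.25,T[:3,3],r.get_state()['joints'],r.get_state()['gripper_width'])
E
```

```text
handle (array([ 0.449 , -0.2903,  0.032 ]), np.float64(0.023847168223145764), np.float64(0.1066833464447203), np.float64(-10.768936644650633))
[-0.5252  1.4712  0.0275] [ 0.4735 -0.297   0.2566] [-11.8874   8.2311 -12.4374   0.1487 -68.622  -89.6799] 0.08680713084930367
```

The blade is back on the mat. Now over the box, turning about 88° so the fingers close across the cover.

Request:
{"name": "step_arm", "arguments": {"plan": [[-0.05, 0.15, 0, 0.11, 87], [-0.1, 0.3, 0, 0.23, 87], [-0.16, 0.46, 0, 0.35, 87], [-0.22, 0.62, 0, 0.47, 87], [-0.28, 0.78, 0, 0.59, 87], [-0.34, 0.92, 0, 0.7, 87], [-0.35, 0.98, 0, 0.82, 87], [-0.35, 0.98, 0, 0.92, 87], [-0.35, 0.98, 0, 0.92, 87], [-0.35, 0.98, 0, 0.92, 87]]}}

```text
time_s: 14.87
tcp_pos: [0.6053, -0.0724, 0.2446]
eef_rot: [-180.0, -0.0, 113.5]
contact_force: [0.1, -0.3, -0.1]
gripper_width: 0.0868
gripper_force: 0.0
```

```bash
python3 - <<'E'
from h import *
np.set_printoptions(precision=4,suppress=True)
T=pose();s=r.get_state();print(totool(T,[*B,.22])/.25,s['tcp_pos'],s['eef_rot'],(s['eef_rot'][2]-79.84)/60)
E
```

```text
[0.2902 0.4323 0.098 ] [ 0.6053 -0.0724  0.2446] [-179.9573   -0.0126  113.4884] 0.5608063801858125
```

Request:
{"name": "step_arm", "arguments": {"plan": [[0.1, 0.15, 0, 0.11, 87], [0.2, 0.3, 0, 0.22, 87], [0.29, 0.432, 0, 0.33, 87], [0.29, 0.432, 0, 0.44, 87], [0.29, 0.432, 0, 0.561, 87], [0.29, 0.432, 0, 0.561, 87], [0.29, 0.432, 0, 0.561, 87]]}}

```text
time_s: 15.45
tcp_pos: [0.6728, -0.0732, 0.2177]
eef_rot: [177.4, -10.9, 97.0]
contact_force: [0.0, -0.4, -0.1]
gripper_width: 0.087
gripper_force: 0.0
```

```bash
python3 - <<'E'
from h import *
np.set_printoptions(precision=4,suppress=True)
im,T=snap("wrist","w6");s=r.get_state();print(totool(T,[*B,.109])/.25,s['tcp_pos'],s['eef_rot'],inbox(T[:3,3]))
for x,y,z in((-.028,.065,.128),(-.028,-.065,.128),(.028,.065,.119),(.028,-.065,.119)):
    c,q=np.cos(YB),np.sin(YB);p=np.r_[B+[c*x-q*y,q*x+c*y],z];u=w2px("wrist",p,T);cv2.circle(im,tuple(u.astype(int)),4,(0,0,255),1)
cv2.imwrite("pics/w6.png",im)
E
```

```text
[0.3469 0.0414 0.5116] [ 0.6719 -0.074   0.217 ] [177.5013 -10.9197  96.8098] [ 0.0168 -0.1091  0.2177]
```

View pics/w6.png

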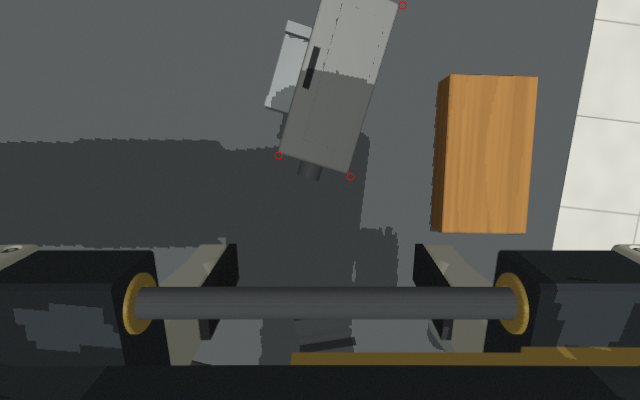

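The projected corners land on the cover, so its pose is right. But the tool reads an 11° tilt; check the joints.

```bash
python3 - <<'E'
from h import *
np.set_printoptions(precision=3,suppress=True)
s=r.get_state();print(s['joints'],s['qd'],s['tcp_pos'],s['eef_rot'],s['contact_force'],s['moment'],s['joint_torque'],s['time_s'])
E
```

```text
[   3.557   21.531    4.788  -11.632  -71.701 -173.473] [ 1.596 -0.265  0.118  1.914 -1.425 -0.615] [ 0.672 -0.074  0.217] [177.501 -10.92   96.81 ] [-1.065  0.372 -1.699] [-0.838  0.284  0.044] [  1.204 -61.218  32.302   6.657   0.095   0.041] 15.5
```

Joint 6 is at its limit, so I take the other half turn.

Request:
{"name": "step_arm", "arguments": {"plan": [[0, 0, -0.05, -0.11, 87], [0, 0, -0.1, -0.22, 87], [0, 0, -0.1, -0.33, 87], [0, 0, -0.1, -0.44, 87], [0, 0, -0.1, -0.55, 87], [0, 0, -0.1, -0.66, 87], [0, 0, -0.1, -0.77, 87], [0, 0, -0.1, -0.88, 87], [0, 0, -0.1, -0.98, 87], [0, 0, -0.1, -0.98, 87]]}}

```text
time_s: 16.33
tcp_pos: [0.6722, -0.0766, 0.2433]
eef_rot: [169.4, -3.4, 156.2]
contact_force: [1.2, 0.0, 0.7]
gripper_width: 0.087
gripper_force: 0.0
```

```bash
python3 - <<'E'
from h import *
np.set_printoptions(precision=3,suppress=True)
s=r.get_state();print(s['joints'],s['tcp_pos'],s['eef_rot']);print(totool(pose(),[*B,.23])/.25)
E
```

```text
[   3.403   20.721    6.918  -11.338  -74.579 -114.623] [ 0.672 -0.077  0.243] [169.424  -3.352 156.221]
[0.168 0.403 0.139]
```

The commanded pose now leans about 11° about the closing axis direction. The lean is towards +y, along the cover's length, so the grasp still works. I finish the turn and move over the box.

```bash
cat >> h.py <<'E'
def need(P,zt,tgt=None):
    T=pose();X=np.array([np.cos(YB),np.sin(YB),0]);d=T[:3,:3].T@(-X if tgt is None else tgt)
    a=np.degrees(np.arctan2(-d[0],d[1]))  # turn about tool z taking y onto d
    return totool(T,[*P,zt])/.25,a/60,T[:3,2]
E
python3 - <<'E'
from h import *
print(need(B,.23))
E
```

```text
(array([0.16805317, 0.40336108, 0.13944126]), np.float64(-1.7333235394593804), array([ 0.02141294,  0.19113151, -0.98133085]))
```

Request:
{"name": "step_arm", "arguments": {"plan": [[0.05, 0.1, 0, -0.11, 87], [0.1, 0.2, 0.05, -0.22, 87], [0.168, 0.32, 0.1, -0.33, 87], [0.168, 0.403, 0.13, -0.44, 87], [0.168, 0.403, 0.13, -0.55, 87], [0.168, 0.403, 0.13, -0.66, 87], [0.168, 0.403, 0.13, -0.77, 87], [0.168, 0.403, 0.13, -0.87, 87], [0.168, 0.403, 0.13, -0.87, 87]]}}

```text
time_s: 17.08
tcp_pos: [0.6763, 0.0368, 0.2322]
eef_rot: [170.8, 6.2, -152.6]
contact_force: [-1.2, 1.5, 0.3]
gripper_width: 0.0873
gripper_force: 0.0
```

Request:
{"name": "step_arm", "arguments": {"plan": [[0, 0, 0, -0.11, 87], [0, 0, 0, -0.22, 87], [0, 0, 0, -0.33, 87], [0, 0, 0, -0.44, 87], [0, 0, 0, -0.55, 87], [0, 0, 0, -0.66, 87], [0, 0, 0, -0.77, 87], [0, 0, 0, -0.86, 87], [0, 0, 0, -0.86, 87]]}}

```text
time_s: 17.83
tcp_pos: [0.6765, 0.0366, 0.2321]
eef_rot: [179.1, 11.1, -100.8]
contact_force: [0.1, -0.2, -0.7]
gripper_width: 0.0872
gripper_force: 0.0
```

```bash
python3 - <<'E'
from h import *
np.set_printoptions(precision=4,suppress=True)
print(need(B,.109),r.get_state()['joints'])
im,T=snap("wrist")
c,q=np.cos(YB),np.sin(YB)
for x,y,z in((-.028,.065,.128),(-.028,-.065,.128),(.028,.065,.119),(.028,-.065,.119)):
    p=np.r_[B+[c*x-q*y,q*x+c*y],z];u=w2px("wrist",p,T);print(u);cv2.circle(im,tuple(u.astype(int)),4,(0,0,255),1)
cv2.imwrite("pics/w7.png",im)
E
```

```text
(array([ 0.0931, -0.0031,  0.4834]), np.float64(-0.010382252096261037), array([ 0.0212,  0.1915, -0.9813])) [ 13.2701  20.0309   4.3229 -11.0767 -70.8608 -20.6538]
[358.0513 247.0491]
[365.0776  87.3174]
[292.4026 241.9355]
[282.6935  85.8124]
```

View pics/w7.png

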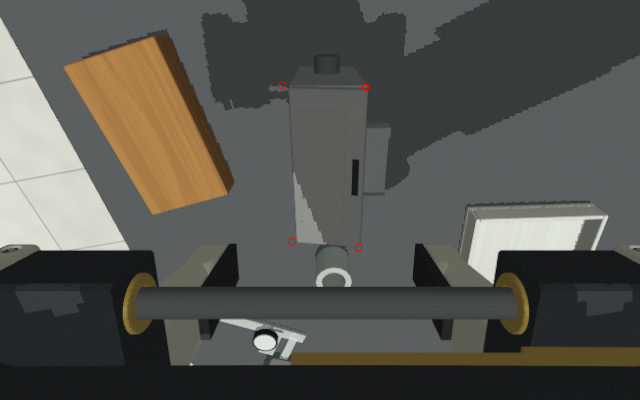

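Circled corners match the cover to within about 5 px (cover edges at columns ~292 and ~365, so shift about 2 mm to the front). Descend and grip.

Request:
{"name": "step_arm", "arguments": {"plan": [[0.026, 0.001, 0.134, -0.01, 87], [0.05, 0.003, 0.26, -0.01, 87], [0.07, 0.005, 0.365, -0.01, 87], [0.082, 0.005, 0.425, -0.01, 87], [0.088, 0.005, 0.457, -0.01, 87], [0.093, 0.005, 0.483, -0.01, 87], [0.093, 0.005, 0.483, -0.01, 87]]}}

```text
time_s: 18.47
tcp_pos: [0.6735, 0.0377, 0.1081]
eef_rot: [179.2, 11.1, -100.3]
contact_force: [0.4, -0.1, 0.4]
gripper_width: 0.0872
gripper_force: 0.0
```

Request:
{"name": "step_arm", "arguments": {"plan": [[0, 0, 0, 0, 65], [0, 0, 0, 0, 60], [0, 0, 0, 0, 55], [0, 0, 0, 0, 50], [0, 0, 0, 0, 45], [0, 0, 0, 0, 45], [0, 0, 0, 0, 45], [0, 0, 0, 0, 45]], "newtons": 20}}

```text
time_s: 19.13
tcp_pos: [0.6737, 0.0379, 0.1094]
eef_rot: [179.3, 11.1, -100.1]
contact_force: [-1.3, 1.4, 4.4]
gripper_width: 0.0555
gripper_force: 20.0
```

Request:
{"name": "step_arm", "arguments": {"plan": [[-0.002, 0, -0.012, 0, 45], [-0.005, 0, -0.024, 0, 45], [-0.007, 0, -0.036, 0, 45], [-0.009, 0, -0.048, 0, 45], [-0.012, 0, -0.06, 0, 45], [-0.015, 0, -0.08, 0, 45], [-0.019, 0, -0.1, 0, 45], [-0.027, 0, -0.14, 0, 45], [-0.04, 0, -0.2, 0, 45], [-0.05, 0, -0.26, 0, 45], [-0.05, 0, -0.26, 0, 45]], "newtons": 25}}

```text
time_s: 20.05
tcp_pos: [0.6765, 0.0373, 0.1796]
eef_rot: [179.6, 11.2, -100.0]
contact_force: [0.3, -0.6, -0.0]
gripper_width: 0.0554
gripper_force: 25.0
```

```bash
python3 - <<'E'
from h import *
np.set_printoptions(precision=4,suppress=True)
a=[]
for n,(x0,y0) in(("scene",(300,140)),("wrist",(220,20))):
    im,_=snap(n);k=4 if n=="scene" else 2;a.append(cv2.resize(im[y0:y0+480//k,x0:x0+400//k],(400,480),interpolation=cv2.INTER_CUBIC))
cv2.imwrite("pics/both8.png",np.hstack(a))
tr=np.radians(-9.0);X=np.array([np.cos(tr),np.sin(tr),0])
print(need([.4674,.2742],.17,-X),r.get_state()['gripper_width'],r.get_state()['joints'])
E
```

```text
(array([-0.7665,  0.9812,  0.1876]), np.float64(-0.01811958318289542), array([ 0.0228,  0.1922, -0.9811])) 0.055146242903018595 [ 13.3412  21.9538  -0.0673 -11.6083 -64.5626 -18.6993]
```

View pics/both8.png

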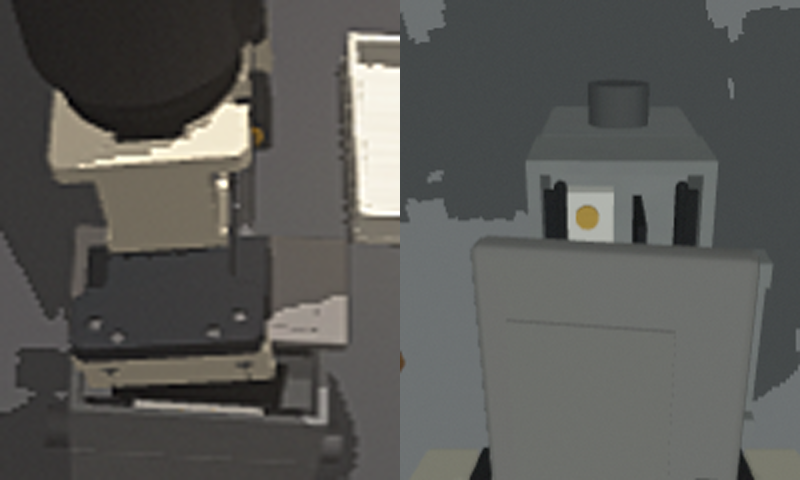

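The cover is off and held. Over to the tray.

Request:
{"name": "step_arm", "arguments": {"plan": [[-0.03, 0.05, 0.0, 0, 45], [-0.1, 0.15, 0.02, 0, 45], [-0.2, 0.27, 0.05, -0.018, 45], [-0.3, 0.4, 0.08, -0.018, 45], [-0.4, 0.52, 0.1, -0.018, 45], [-0.5, 0.65, 0.12, -0.018, 45], [-0.6, 0.77, 0.15, -0.018, 45], [-0.68, 0.87, 0.17, -0.018, 45], [-0.74, 0.95, 0.185, -0.018, 45], [-0.766, 0.981, 0.188, -0.018, 45], [-0.766, 0.981, 0.188, -0.018, 45], [-0.766, 0.981, 0.188, -0.018, 45]]}}

```text
time_s: 21.15
tcp_pos: [0.4667, 0.274, 0.1687]
eef_rot: [179.4, 11.1, -98.9]
contact_force: [0.6, 0.7, -0.1]
gripper_width: 0.0554
gripper_force: 25.0
```

```bash
python3 - <<'E'
from h import *
np.set_printoptions(precision=4,suppress=True)
tr=np.radians(-9.0);X=np.array([np.cos(tr),np.sin(tr),0])
print(need([.4674,.2742],.020,-X),r.get_state()['gripper_width'],r.get_state()['tcp_pos'])
im,_=snap("scene");x0,y0=360,100;cv2.imwrite("pics/s9.png",cv2.resize(im[y0:y0+120,x0:x0+150],None,fx=4,fy=4,interpolation=cv2.INTER_CUBIC))
E
```

```text
(array([ 0.1132, -0.0084,  0.5839]), np.float64(0.0010110181243048219), array([ 0.0203,  0.1912, -0.9813])) 0.05536906158620395 [0.4667 0.274  0.1687]
```

View pics/s9.png

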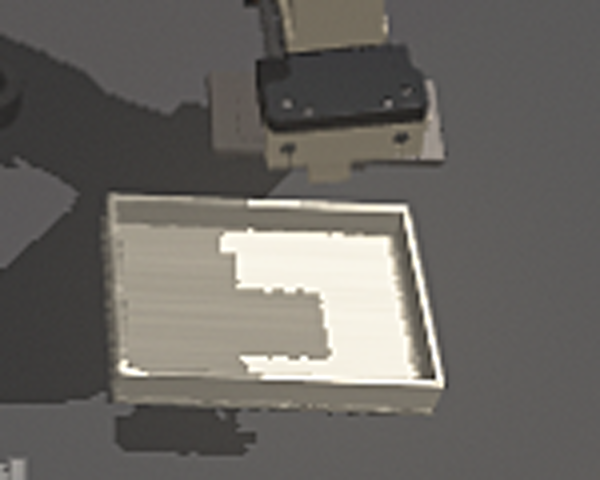

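Request:
{"name": "step_arm", "arguments": {"plan": [[0.01, 0, 0.05, 0, 45], [0.03, -0.003, 0.16, 0, 45], [0.055, -0.005, 0.28, 0, 45], [0.078, -0.008, 0.4, 0, 45], [0.095, -0.008, 0.49, 0, 45], [0.105, -0.008, 0.54, 0, 45], [0.11, -0.008, 0.565, 0, 45], [0.113, -0.008, 0.58, 0, 45], [0.113, -0.008, 0.584, 0, 45], [0.113, -0.008, 0.584, 0, 45]]}}

```text
time_s: 22.03
tcp_pos: [0.4684, 0.2742, 0.0207]
eef_rot: [179.5, 11.1, -99.1]
contact_force: [-0.9, 0.2, -0.0]
gripper_width: 0.0555
gripper_force: 25.0
```

Request:
{"name": "step_arm", "arguments": {"plan": [[0.001, 0, 0.004, 0, 45], [0.002, 0, 0.008, 0, 45], [0.003, 0, 0.014, 0, 45], [0.004, 0, 0.02, 0, 45], [0.004, 0, 0.02, 0, 45]]}}

```text
time_s: 22.45
tcp_pos: [0.4675, 0.2743, 0.0151]
eef_rot: [179.5, 11.1, -99.0]
contact_force: [-0.5, -0.3, -0.7]
gripper_width: 0.0555
gripper_force: 25.0
```

Request:
{"name": "step_arm", "arguments": {"plan": [[0.001, 0, 0.005, 0, 45], [0.002, 0, 0.01, 0, 45], [0.003, 0, 0.015, 0, 45], [0.003, 0, 0.015, 0, 45]]}}

```text
time_s: 22.78
tcp_pos: [0.467, 0.2745, 0.0127]
eef_rot: [179.4, 11.1, -99.0]
contact_force: [-10.0, -1.8, 18.0]
gripper_width: 0.0556
gripper_force: 25.0
```

Contact. Release with a small opening, then rise.

Request:
{"name": "step_arm", "arguments": {"plan": [[-0.001, 0, -0.006, 0, 58], [-0.001, 0, -0.006, 0, 62], [-0.001, 0, -0.006, 0, 68], [-0.001, 0, -0.006, 0, 70], [-0.001, 0, -0.006, 0, 70], [-0.01, 0, -0.05, 0, 70], [-0.03, 0, -0.15, 0, 70], [-0.06, 0, -0.3, 0, 70], [-0.09, 0, -0.45, 0, 70], [-0.12, 0, -0.6, 0, 70], [-0.12, 0, -0.6, 0, 70]]}}

```text
time_s: 23.7
tcp_pos: [0.4728, 0.2767, 0.1735]
eef_rot: [-180.0, 11.6, -98.8]
contact_force: [1.0, 1.9, 0.9]
gripper_width: 0.0697
gripper_force: 0.0
```

```bash
python3 - <<'E'
from h import *
a=[]
im,_=snap("scene");a.append(cv2.resize(im[120:220,350:490],(560,400),interpolation=cv2.INTER_CUBIC))
im2=im[150:260,150:240];a.append(cv2.resize(im2,(240,293)))
b=np.zeros((400,800,3),np.uint8);b[:,:560]=a[0];b[:293,560:]=a[1];cv2.imwrite("pics/s10.png",b)
t,_=snap("top","t10");print(r.get_state()['tcp_pos'],r.get_state()['contact_force'])
E
```

```text
[0.46991756 0.27516987 0.16723951] [-0.1967626   0.23781222 -1.08862181]
```

View pics/s10.png

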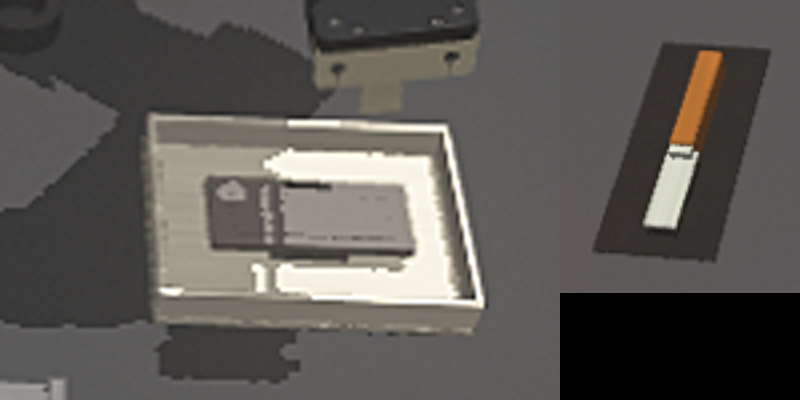

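The cover lies flat and centred in the tray, outer face up (205–412 × 178–255 px). The blade lies on the mat and the arm is clear, so I hand in the job.

```bash
python3 -c "
from plant import workorder
print(workorder.close_job())"
```

```text
the job is handed in; nothing more can be done
None
```

I pried the cover loose at the notch, laid the blade back on the mat and set the cover flat in the tray, outer face up; the job went in at about 24 s, its verdict wasn't shown, and I didn't re-measure the bush and V-block afterwards.

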